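# Make up a wrapping kit and a tasting kit

### The arm

A 6-joint arm with a two-finger parallel gripper is mounted at the origin on a cart in front of the work surface, level with it; the furniture and walls round the work are solid. World frame = base frame: x ahead of the robot, y to its left, z up, the work surface at z = 0. Lengths are in mm, angles in rad, forces in N, time in s.
With the tool pointing down it reaches from about 275 to 750 mm from the base axis. Payload 10.2 kg.
Tool frame: the origin (TCP) lies between the finger pads; the fingertips stand 17 mm ahead of it and the grasp point (between the pads) lies 2 mm behind it (tips_ahead is the distance from the TCP to the fingertips, in mm); z points along the fingers, y is the line along which they close (so a half turn about z gives the same grasp; the last joint's range is limited). The gripper opens to 85 mm and grips with 20 to 120 N. Pads are 22 mm wide; open, the fingers measure 114 mm over their backs; the gripper's body (76 mm by 85 mm) begins 54 mm behind the grasp point. The pads swing forward as they close: fully open they stand 13 mm farther back than shut.
Start: joints at [1.048, 0.313, 1.498, -0, 1.331, -0.223], TCP at [155.061, 501.585, 248.294] pointing down, gripper open.
Joint ranges: [-2.94, 2.94], [-0.97, 2.17], [0.19, 2.56], [-1.23, 4.37], [0.02, 3.11], [-2.88, 2.88]. Speed limits (rad/s): [2.39, 2.39, 3.01, 3.14, 3.14, 3.14].

### API

Orientations are given as a unit quaternion [w, x, y, z].
In Python, from rig import sense, capture, finish_job, boxes_of, tips_ahead gives the robot as it stands.
- The arm moves only by the tool drive_tool, never from a script. Its argument "commands" is text: rows parted by semicolons, each of 7 numbers parted by spaces: the shift along the world's x, y, z in units of 0.1 m (1.0 is 0.1 m), then the turn, a rotation vector about the world's x, y, z in units of pi/4 rad (1.0 is pi/4 rad), then the opening in per cent of the stroke, from 0 (shut) to 100 (fully open). A call has 1 to 20 rows; each row shifts and turns the commanded pose from where the row before left it; what a row does not reach is not made up. A row lasts 1/12 s, in which the tool goes at most 41.7 mm and 7.16 degrees, less where a joint would pass 70% of its speed; a pose out of reach is approached as far as the arm can. A call with a number of a shift or a turn outside -1 to 1 is refused whole. A call with a gripper value outside its range is refused whole. The fingers move at their own pace and stop on an object; "force" is the grip in N (left out, the last holds). Time passes only in rows, so rows that do not move let the fingers close. It gives the time, the measured TCP pose, the force, the opening and the grip force at its end, in the units of the state.
- sense(): the state, without advancing time (a new reading comes with each control period).
- capture(name): name is "side" or "top" or "wrist"; returns a dict with "pixels" (480x640x3 uint8, blue, green, red), "fov_y" (degrees; the focal length in pixels is half the picture's height over the tangent of half this angle, whatever the lens; pixels are square), "cx", "cy" (the principal point, pixels), "k1" (the pictures are not rectified: a ray, as slopes to the right and down, at radius r is drawn at 1 + k1 r^2 times it, then the intrinsics apply), "position" and "attitude" of the camera in the world; the wrist camera has in their place "tool_from_camera" (4x4, takes a point from camera to tool coordinates, whose origin is the TCP and whose axes are the flange's). Camera axes: x right, y down, z forward; pixel columns grow to the right and rows downward; lengths in mm; the calibration is good to about 2 mm. A picture is of the moment at which its call begins: read the wrist's pose just before it. There is no depth.
- finish_job(): hands the job in; it is judged then, once.
Trained networks look in a picture, given as the dict that the camera call returned (one of the last four; its "shot" number tells which), for a name from the list of things; names that differ only in an ending like _2 or _b are one class to them, and where a whole thing is asked for, a point or a joint stands for the part that bears it (a point fixed in the world has none). Each returns a list of dicts, best first, with "confidence" (0 to 1); they miss things now and then, are a little off and sometimes report something else, mostly with a low value. They report only what shows in the picture. A call takes as long as a camera call.
- boxes_of(picture, name): "position" ([column, row] in pixels, amid what is visible of it).
The state is a dict: "time_s": time; "joints": joint angles; "dq": joint speeds; "tau": joint torques, N m; "eef_pos": TCP position; "ee_rot": TCP orientation; "force": force on the tool from outside, world axes, zero at the start; "wrist_torque": the same for the moment, N m; "grip_width": opening from 0.0 (shut) to 1.0 (fully open); "grip_force": force on a finger pad.
Only numpy, scipy, OpenCV 4.12 (cv2) and the standard library are available. Lean on these libraries where they do the work, as an engineer would, in place of code of your own. Each camera call takes 0.05 s, during which the arm holds its last target. There are 200 camera calls.

### The job

Make up two gift kits from the stock on the counter: in the three-bay tray goes the wrapping kit: the flat oblong kraft box in the long bay, the ribbon spool lying flat in the square bay, and the wooden stamp standing upright in the narrow bay. In the two-bay tray goes the tasting kit: the round tin upright in the larger bay and the square bonbon in the narrow bay. Each thing must end up flat on the floor of its own bay, not resting on a wall.

Things in the scene. Friction and masses are not known exactly. Their poses are not given: they have to be found in the camera images.
- wrap_tray: The longer open kraft-card tray, THREE bays in a row, 90 x 276 mm. Walls 3 mm thick, 10 mm high; bay floors 3 mm above the worktop. Fixed. Origin: under its middle, at worktop level; x across (away from the robot at yaw 0), y along it. Bays 84 mm wide in x, centred on x = 0: narrow (62 mm long) at y = -0.104, square (84) at y = -0.028, long (118) at y = +0.076. Yaw within 0.12 of 0.
- tasting_tray: The shorter open kraft-card tray, TWO bays in a row, 90 x 142 mm. Walls 3 mm thick, 10 mm high; bay floors 3 mm above the worktop. Fixed. Origin: under its middle, at worktop level; x across (away from the robot at yaw 0), y along it. Bays 84 mm wide in x, centred on x = 0: narrow (50 mm long) at y = -0.043, larger (83) at y = +0.0265. Yaw within 0.15 of 0.
- flat_box_mid (a point): Low oblong kraft gift box, closed (its lid does not come off), about 70 g, standing on the worktop: 62 mm (its x) by 100 mm (its y), 30 mm high. Point: its centre, 15 mm above its underside. Take it across the 62 mm width. A taller box with a square top (66 x 66 x 46 mm) stands behind and is not part of the job.
- spool_mid (a point): Spool of ribbon with two round card flanges, lying flat with its hole upright: 66 mm diameter, 26 mm high, about 50 g. Point: its centre, 13 mm above its underside. Take it from above across the flanges, in any direction.
- wood_stamp_mid (a point): Wooden hand stamp standing upright, 65 mm high, about 60 g: a block base 32 mm (its x) by 44 mm (its y) and 17 mm high, above it a narrow neck 18 mm thick, and from 32 mm to 65 mm up a round turned knob, 28 mm at its thickest. Point: on its upright axis, 32.5 mm above its underside. Take it by the knob.
- round_tin_mid (a point): Round sweet tin with a dark lid (pressed on, does not come off), upright: 65 mm diameter, 40 mm high, about 120 g. Point: its centre, 20 mm above its underside. Beware: behind the trays on the right (x 0.52 to 0.61, y below -0.25) stands a bag sealer whose raised handle is 0.21 m high; carry things round it.
- bonbon_mid (a point): One pale, square, loose bonbon with rounded edges: 22 x 22 mm, 16 mm high, about 12 g. Point: its centre, 8 mm above its underside; its x and y axes are square to its sides.

How it is judged:
By the outcome, as a careful person would: the job done as asked, in the order asked, and still so for the second after the job is handed in, with the robot touching nothing.
It also fails if it takes over 134 s, if anything falls off the work surface, if the arm or the gripper's body presses on something with over 40 N, if the wrist force passes 120 N, or if a joint passes its speed limit or range.

## Working session

There is one attempt and no reset: what is moved stays moved. The work goes in short steps, Python scripts to look and compute and a tool call to move; the robot and the scene stay as the last step left them, time stands still between calls to the robot, and variables do not carry over. Pictures are saved under pics/ and viewed, at most 17 in all, crops included, and the job is handed in when it is done.

Besides the shell and the picture viewer there is one more tool, called after "Emit:" by a JSON object that holds its "api" and its "payload", one argument or row to a line. drive_tool: Moves the arm, as the interface text tells. Shifts and turns lie within -1 to 1; 1 stands for 0.1 m of shift or pi/4 rad of turn. Its arguments: {"type":"object","properties":{"commands":{"type":"string"},"force":{"type":"number"}},"required":["commands"]}

```bash
mkdir -p pics; ls; cat > h.py <<'E'
import numpy as np, cv2
from scipy.spatial.transform import Rotation as R
from rig import sense, capture, finish_job, boxes_of, tips_ahead
def Rq(q): return R.from_quat([q[1],q[2],q[3],q[0]]).as_matrix()
def cam(p,s=None):
    if 'position' in p:
        a=np.array(p['attitude'],float)
        return np.array(p['position'],float),(a if a.shape==(3,3) else Rq(a))
    T=np.array(p['tool_from_camera']); Rt=Rq(s['ee_rot'])
    return np.array(s['eef_pos'])+Rt@T[:3,3], Rt@T[:3,:3]
def f(p): return 240/np.tan(np.radians(p['fov_y'])/2)
def world(p,px,z,s=None):
    c,A=cam(p,s); d=(np.array(px,float)-[p['cx'],p['cy']])/f(p)
    r=d.copy()
    for _ in range(20): r=d/(1+p['k1']*(r@r))
    v=A@np.array([r[0],r[1],1]); return c+v*(z-c[2])/v[2]
def pix(p,X,s=None):
    c,A=cam(p,s); q=A.T@(np.array(X,float)-c); r=q[:2]/q[2]
    return r*(1+p['k1']*(r@r))*f(p)+[p['cx'],p['cy']]
Z=dict(wrap_tray=0,tasting_tray=0,flat_box_mid=15,spool_mid=13,wood_stamp_mid=32.5,round_tin_mid=20,bonbon_mid=8)
def look(name,things=Z):
    s=sense(); p=capture(name)
    for n in things:
        for b in boxes_of(p,n)[:2]:
            print(name,n,round(b['confidence'],2),np.round(b['position']),np.round(world(p,b['position'],Z[n],s)[:2],1))
    return s,p
E
python3 - <<'E'
from h import *
s=sense(); print(s, tips_ahead if not callable(tips_ahead) else tips_ahead())
for n in ('top','side'):
    s,p=look(n); cv2.imwrite(f'pics/{n}0.png',p['pixels']); print({k:v for k,v in p.items() if k!='pixels'})
E
```

```text
pics
{'time_s': 0.0, 'joints': array([ 1.04758469e+00,  3.13439664e-01,  1.49844528e+00,  8.10964570e-06,
        1.33100619e+00, -2.23381304e-01]), 'dq': array([ 0.00120102,  0.00079284, -0.00041496, -0.00250706,  0.00091763,
        0.00019187]), 'tau': array([-5.58795891e-04, -4.12274802e+01, -2.59731728e+01, -3.08347435e-04,
        4.38948919e-03, -7.44614226e-06]), 'eef_pos': array([154.94045367, 501.36468376, 247.73727043]), 'ee_rot': array([-2.40435067e-04,  1.49355173e-01,  9.88783399e-01, -6.03087770e-04]), 'force': array([ 0.12083098,  1.09995497, -0.45000891]), 'wrist_torque': array([ 0.01046918, -0.00679062,  0.03307242]), 'grip_force': 0.0, 'grip_width': 1.0051305732372613} 17.0
top wrap_tray 0.94 [440. 286.] [ 416.4 -208.4]
top wrap_tray 0.61 [403. 200.] [ 619.3 -123.2]
top tasting_tray 0.69 [262. 281.] [426.9 206.8]
top flat_box_mid 0.58 [348. 201.] [613.9   8.8]
top spool_mid 0.67 [406. 201.] [ 616.4 -126.7]
top wood_stamp_mid 0.8 [195. 227.] [548.6 357. ]
top round_tin_mid 0.74 [301. 208.] [597.2 118.6]
top round_tin_mid 0.47 [442. 286.] [ 418.1 -207. ]
top bonbon_m
[... 192 characters left out ...]
024.75042011]), 'attitude': array([-0.0145833 ,  0.7080746 , -0.70534221,  0.03016721]), 'shot': 1}
side tasting_tray 0.81 [360. 317.] [436.5 202.6]
side flat_box_mid 0.67 [288. 232.] [6.09e+02 6.00e-01]
side spool_mid 0.67 [303. 204.] [ 604.3 -114.5]
side wood_stamp_mid 0.71 [261. 373.] [549.9 375.3]
side round_tin_mid 0.82 [279. 258.] [598.8  98.6]
side bonbon_mid 0.52 [278. 319.] [562.6 241.8]
side bonbon_mid 0.16 [280. 260.] [601.   85.7]
{'fov_y': 51.56575904495311, 'cx': 321.1176539858408, 'cy': 242.7100333285437, 'k1': -0.13328755714790325, 'position': array([380.66036288, 800.87383274, 552.13220675]), 'attitude': array([ 0.04692749, -0.08562472,  0.87973226, -0.46533576]), 'shot': 2}
```

View pics/top0.png

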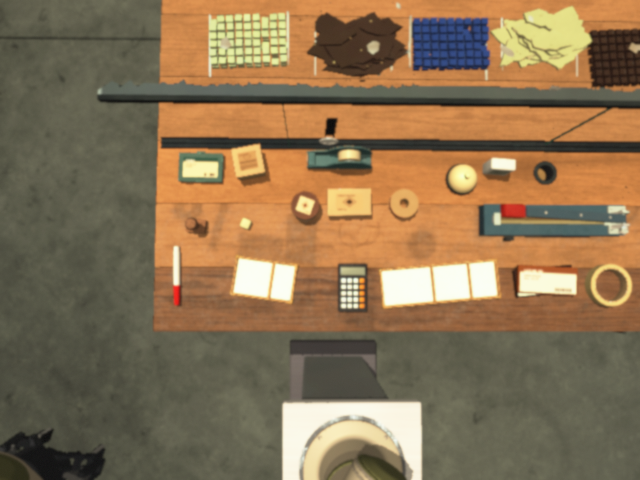

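View pics/side0.png

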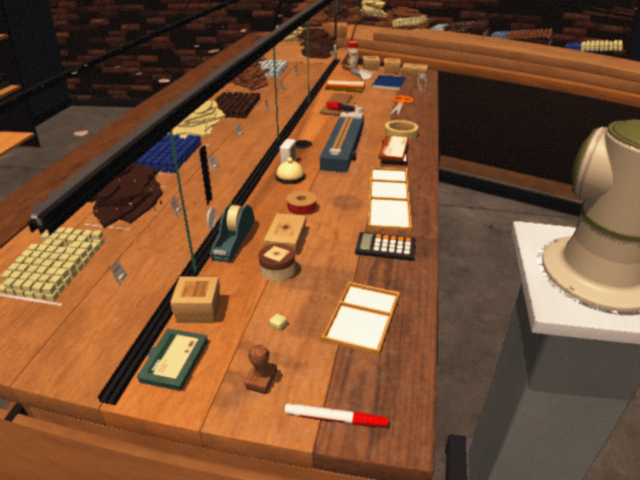

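The side and top views show the following (top-view pixels):
- **Stock:** stamp at (196,227), bonbon at (246,224), tin at (306,206), flat box at (349,203) and spool at (404,203).
- **Trays:** two-bay tray at (264,280), with its larger bay on the left (+y). Three-bay tray at (440,285), with its long bay on the left.
- **Obstacles:** the glass rail is behind at x≈690, with the calculator and other clutter between the trays.

```bash
python3 - <<'E'
from h import *
p=capture('top'); im=cv2.cvtColor(p['pixels'],cv2.COLOR_BGR2HSV)
m=((im[...,1]<50)&(im[...,2]>200)).astype(np.uint8)
for x0,x1 in((220,305),(372,505)):
    mm=np.zeros_like(m); mm[252:312,x0:x1]=m[252:312,x0:x1]
    n,l,st,c=cv2.connectedComponentsWithStats(mm)
    for i in range(1,n):
        if st[i,4]>100:
            ys,xs=np.nonzero(l==i); W=np.array([world(p,(x,y),3)[:2] for x,y in zip(xs,ys)],np.float32)
            r=cv2.minAreaRect(W); print(st[i,4],r, W.mean(0))
s=sense();w=capture('wrist'); print({k:v for k,v in w.items() if k!='pixels'})
E
```

```text
1117 ((435.8127136230469, 229.4506072998047), (77.27189636230469, 77.78178405761719), 82.03804016113281) [435.67288 229.41948]
634 ((426.1951599121094, 160.4259490966797), (43.83995056152344, 77.9079360961914), 81.8416519165039) [425.9169  160.52066]
782 ((433.5673828125, -309.3890380859375), (77.91968536376953, 55.973487854003906), 5.186792373657227) [ 433.4567  -309.44736]
1095 ((426.8240661621094, -233.8751220703125), (77.71502685546875, 77.93081665039062), 5.214387893676758) [ 426.59143 -233.85295]
1598 ((417.27490234375, -130.24273681640625), (77.87635040283203, 112.09037780761719), 5.202740669250488) [ 417.16052 -130.1554 ]
{'fov_y': 67.06447365630146, 'cx': 322.7173112725609, 'cy': 234.9345751697619, 'k1': 0.01173204510139611, 'tool_from_camera': array([[ 1.11823757e-04, -9.55721879e-01, -2.94271435e-01,
         7.64698178e+01],
       [ 9.99999587e-01,  3.72303290e-04, -8.29148401e-04,
        -7.66797875e-01],
       [ 9.01993491e-04, -2.94271220e-01,  9.55721526e-01,
        -1.25717004e+02],
       [ 0.00000000e+00,  0.00000000e+00,  0.00000000e+00,
         1.00000000e+00]]), 'shot': 4}
```

Emit:
{"api": "drive_tool", "payload": {
  "commands": "0.18 -0.33 0.05 0 0 -0.1 100;0.18 -0.33 0.05 0 0 -0.1 100;0.18 -0.33 0.05 0 0 -0.1 100;0.18 -0.33 0.05 0 0 -0.1 100;0.18 -0.33 0.05 0 0 -0.1 100;0.18 -0.33 0.05 0 0 -0.1 100;0.18 -0.33 0.05 0 0 -0.1 100;0.18 -0.33 0.05 0 0 -0.1 100;0.18 -0.33 0.05 0 0 -0.1 100;0.18 -0.33 0.05 0 0 -0.1 100;0.18 -0.33 0.05 0 0 -0.1 100;0.18 -0.33 0.05 0 0 -0.1 100;0.18 -0.33 0.05 0 0 -0.1 100;0.18 -0.33 0.05 0 0 -0.1 100;0.18 -0.33 0.05 0 0 -0.1 100;0.18 -0.33 0.05 0 0 -0.1 100;0 0 0 0 0 0 100;0 0 0 0 0 0 100"
}}

```text
time_s: 2.4
eef_pos: [443.4, -27.6, 328.0]
ee_rot: [-0.0, 0.703, 0.711, -0.0]
force: [0.0, 0.3, -0.6]
grip_width: 1.001
grip_force: 0.0
```

```bash
python3 - <<'E'
from h import *
s,p=look('wrist'); cv2.imwrite('pics/w1.png',p['pixels']); print(s['eef_pos'],s['ee_rot'])
E
```

```text
wrist wrap_tray 0.89 [308. 301.] [ 423.1 -189. ]
wrist tasting_tray 0.6 [309.  20.] [424.4 155.5]
wrist flat_box_mid 0.94 [466. 157.] [610.8  10.3]
wrist spool_mid 0.55 [451. 260.] [ 609.7 -121.6]
wrist round_tin_mid 0.96 [474.  60.] [604.4 113.6]
wrist bonbon_mid 0.5 [474.  64.] [608.4 111.6]
[443.4415221  -27.64348666 328.00667382] [-3.00101270e-04  7.02883222e-01  7.11305195e-01 -7.52917322e-05]
```

View pics/w1.png

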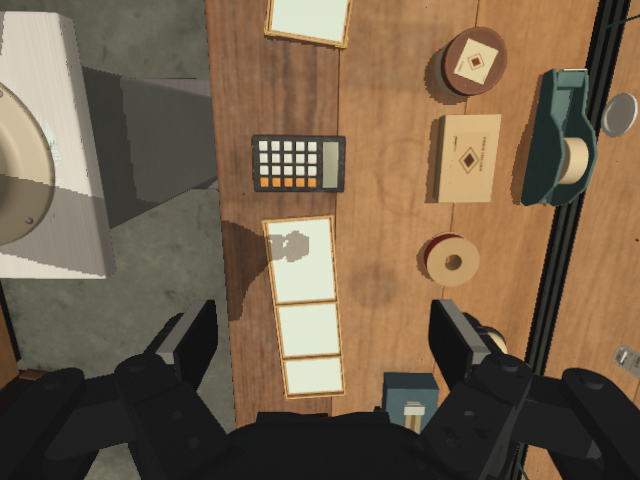

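The wrist view shows these at close range (pixels):
- Flat box top spanning about (441,115) to (493,202)
- Spool top centre at (454,261)
- Tin lid at (476,61)
- Tape dispenser from col 522, to the right of the box
- Three-bay tray corners, clear to see

```bash
python3 - <<'E'
from h import *
s=sense();p=capture('wrist')
for n,q,z in (('boxNL',(441,114),30),('NR',(501,115),30),('FL',(438,201),30),('FR',(492,202),30),('disp near base',(523,200),0),('disp',(530,140),0),('disp',(545,75),0),('disp top left',(550,70),50),('spool hole',(454,262),26),('spoolL',(426,259),26),('spoolR',(480,262),26),('tin lid',(476,60),40),('trayTL',(263,221),10),('trayTR',(333,216),10),('BL',(287,398),10),('BR',(344,394),10)):
    print(n,np.round(world(p,q,z,s)[:2],1))
# box segmentation: hsv
im=p['pixels']; print(im[140,450],im[190,470],im[190,510],im[150,520],im[230,460],im[260,435],im[260,470])
E
```

```text
boxNL [570.8  60.1]
NR [637.1  59.9]
FL [578.4 -37.8]
FR [642.5 -38. ]
disp near base [695.5 -41. ]
disp [690.6  32.5]
disp [694.  104.6]
disp top left [670.2 103.2]
spool hole [ 608.5 -116.6]
spoolL [ 572.8 -113.2]
spoolR [ 641.2 -116.1]
tin lid [597.8 113.2]
trayTL [366.  -71.2]
trayTR [454.6 -63.2]
BL [ 392.9 -343.4]
BR [ 477.4 -334.8]
[125 180 213] [121 175 207] [ 45  74 108] [ 41  67 102] [ 81 131 183] [103 155 192] [104 155 193]
```

Emit:
{"api": "drive_tool", "payload": {
  "commands": "0.273 0.065 -0.28 0 0 0.011 100;0.273 0.065 -0.28 0 0 0.011 100;0.273 0.065 -0.28 0 0 0.011 100;0.273 0.065 -0.28 0 0 0.011 100;0.273 0.065 -0.28 0 0 0.011 100;0.273 0.065 -0.28 0 0 0.011 100;0 0 0 0 0 0 100;0 0 0 0 0 0 100"
}}

```text
time_s: 3.52
eef_pos: [606.5, 13.1, 157.9]
ee_rot: [-0.002, 0.683, 0.73, -0.001]
force: [0.2, -0.1, 0.9]
grip_width: 0.999
grip_force: 0.0
```

```bash
python3 - <<'E'
from h import *
s,p=look('wrist',['flat_box_mid','spool_mid']); cv2.imwrite('pics/w2.png',p['pixels']); print(s['eef_pos'],s['ee_rot'])
E
```

```text
wrist flat_box_mid 0.6 [327. 230.] [608.2   9.3]
wrist spool_mid 0.98 [317. 372.] [ 608.  -122.2]
[606.53702876  13.14967163 157.89410359] [-0.00186057  0.68295653  0.73045557 -0.00125813]
```

View pics/w2.png

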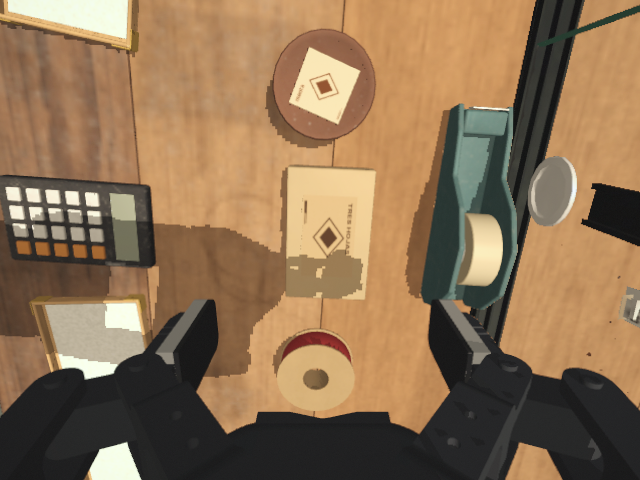

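The wrist view shows the box top with corners near (287,167), (376,170), (366,299) and (286,297). The spool hole is at (316,379) and the tin lid at (325,84). The fingers clear the tape dispenser.

```bash
python3 - <<'E'
from h import *
s=sense();p=capture('wrist')
P=[world(p,q,30,s)[:2] for q in((287,167),(376,170),(366,299),(286,297))]
print(np.round(P,1),np.mean(P,0), cv2.minAreaRect(np.float32(P)))
for n,q,z in(('hole',(316,379),26),('L',(277,376),26),('R',(355,376),26),('lid',(325,84),40)): print(n,world(p,q,z,s)[:2])
E
```

```text
[[577.6  55.8]
 [640.4  57.8]
 [643.6 -43.2]
 [580.5 -45.6]] [610.54339748   6.1879211 ] ((610.4815063476562, 6.102062225341797), (63.11763381958008, 101.45801544189453), 1.8186813592910767)
hole [ 608.94097731 -124.13097096]
L [ 575.27970241 -123.22117873]
R [ 642.24289016 -118.86712895]
lid [600.61798476 110.56943343]
```

Emit:
{"api": "drive_tool", "payload": {
  "commands": "0.038 -0.065 -0.2 0 0 -0.045 100;0 0 -0.3 0 0 0 100;0 0 -0.3 0 0 0 100;0 0 -0.3 0 0 0 100;0 0 -0.25 0 0 0 100;0 0 0 0 0 0 100;0 0 0 0 0 0 100;0 0 0 0 0 0 40;0 0 0 0 0 0 40;0 0 0 0 0 0 40;0 0 0 0 0 0 40;0 0 0 0 0 0 40;0 0 0 0 0 0 40",
  "force": 40
}}

```text
time_s: 4.8
eef_pos: [611.9, 5.8, 28.1]
ee_rot: [0.002, 0.696, 0.718, 0.001]
force: [-1.8, 0.8, 7.5]
grip_width: 0.718
grip_force: 43.4
```

Emit:
{"api": "drive_tool", "payload": {
  "commands": "0 0 0.3 0 0 0 40;0 0 0.3 0 0 0 40;0 0 0.2 0 0 0 40;-0.28 -0.193 0 0 0 0.011 40;-0.28 -0.193 0 0 0 0.011 40;-0.28 -0.193 0 0 0 0.011 40;-0.28 -0.193 0 0 0 0.011 40;-0.28 -0.193 0 0 0 0.011 40;-0.28 -0.193 0 0 0 0.011 40;-0.27 -0.193 0 0 0 0.011 40;0 0 0 0 0 0 40;0 0 0 0 0 0 40;0 0 0 0 0 0 40"
}}

```text
time_s: 5.88
eef_pos: [416.5, -129.2, 106.3]
ee_rot: [0.001, 0.674, 0.739, 0.0]
force: [-0.3, -0.4, -0.8]
grip_width: 0.709
grip_force: 44.5
```

```bash
python3 - <<'E'
from h import *
s=sense();p=capture('wrist'); cv2.imwrite('pics/w3.png',p['pixels']); print(s['eef_pos'],s['ee_rot'],s['grip_width'],s['force'])
E
```

```text
[ 416.45017522 -129.20524535  106.29554804] [1.18122000e-03 6.74243443e-01 7.38508163e-01 2.77703355e-04] 0.7088885936403228 [-0.25139852 -0.41258188 -0.83818911]
```

View pics/w3.png

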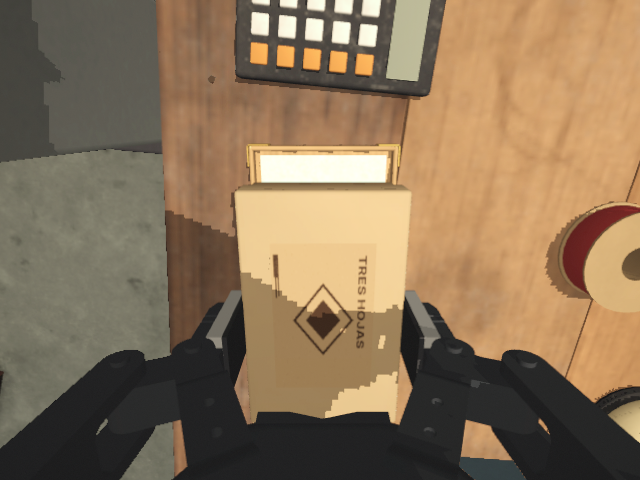

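The held box sits square to the tray's far end: tray end corners at (247,147) and (401,146), box front top edge from (236,189) to (410,189).

```bash
python3 - <<'E'
from h import *
s=sense();p=capture('wrist')
for q,z in(((247,147),10),((401,146),10)): print(world(p,q,z,s)[:2])
Rt=Rq(s['ee_rot']);
for q in((236,189),(410,189)): 
  for z in (110,106,115): print(z,world(p,q,z,s)[:2])
E
```

```text
[364.62906386 -72.21370652]
[455.82218876 -63.22536126]
110 [381.01472521 -78.1915374 ]
106 [380.11898889 -78.98611674]
115 [382.13439561 -77.19831323]
110 [439.60300754 -72.78781617]
106 [440.63370374 -73.40471656]
115 [438.3146373  -72.01669069]
```

Emit:
{"api": "drive_tool", "payload": {
  "commands": "0 -0.03 -0.3 0 0 0 40;0 0 -0.25 0 0 0 40;0 0 -0.1 0 0 0 40;0 0 -0.05 0 0 0 40;0 0 0 0 0 0 40;0 0 0 0 0 0 40;0 0 0 0 0 0 40"
}}

```text
time_s: 6.57
eef_pos: [416.3, -132.1, 36.1]
ee_rot: [0.001, 0.674, 0.739, 0.0]
force: [0.3, 0.3, -1.1]
grip_width: 0.71
grip_force: 44.5
```

Emit:
{"api": "drive_tool", "payload": {
  "commands": "0 0 -0.03 0 0 0 40;0 0 -0.02 0 0 0 40;0 0 0 0 0 0 40;0 0 0 0 0 0 40"
}}

```text
time_s: 6.9
eef_pos: [416.0, -132.2, 31.0]
ee_rot: [0.001, 0.674, 0.739, 0.0]
force: [-0.6, 1.2, 7.1]
grip_width: 0.716
grip_force: 45.7
```

Emit:
{"api": "drive_tool", "payload": {
  "commands": "0 0 0 0 0 0 90;0 0 0 0 0 0 90;0 0 0 0 0 0 90;0 0 0.3 0 0 0 100;0 0 0.35 0 0 0 100;0 0 0.35 0 0 0 100;0.386 0.022 0 0 0 0 100;0.386 0.022 0 0 0 0 100;0.386 0.022 0 0 0 0 100;0.386 0.022 0 0 0 0 100;0.386 0.022 0 0 0 0 100;0 0 0 0 0 0 100;0 0 0 0 0 0 100"
}}

```text
time_s: 7.98
eef_pos: [609.3, -120.6, 129.0]
ee_rot: [-0.001, 0.674, 0.739, -0.0]
force: [-0.2, 0.3, -0.4]
grip_width: 1.0
grip_force: 0.0
```

```bash
python3 - <<'E'
from h import *
s,p=look('wrist',['spool_mid','flat_box_mid']); cv2.imwrite('pics/w4.png',p['pixels']); print(s['eef_pos'],s['ee_rot'])
E
```

```text
wrist spool_mid 0.9 [326. 243.] [ 610.7 -126.4]
wrist flat_box_mid 0.87 [ 46. 230.] [ 418.2 -134.1]
wrist flat_box_mid 0.4 [321. 242.] [ 606.5 -125.3]
[ 609.30677651 -120.62722594  128.98093589] [-6.25574958e-04  6.73685376e-01  7.39017974e-01 -2.39109954e-04]
```

View pics/w4.png

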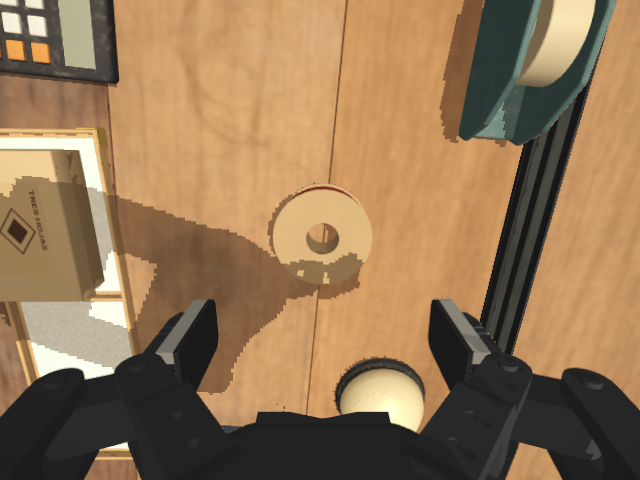

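The spool flange is centred at (323,237), so about (608,-117). The kraft box sits in the long bay at left.

Emit:
{"api": "drive_tool", "payload": {
  "commands": "-0.01 0.04 -0.25 0 0 0 100;0 0 -0.3 0 0 0 100;0 0 -0.3 0 0 0 100;0 0 -0.22 0 0 0 100;0 0 0 0 0 0 100;0 0 0 0 0 0 100;0 0 0 0 0 0 45;0 0 0 0 0 0 45;0 0 0 0 0 0 45;0 0 0 0 0 0 45;0 0 0 0 0 0 45;0 0 0 0 0 0 45",
  "force": 30
}}

```text
time_s: 9.13
eef_pos: [608.6, -117.5, 26.2]
ee_rot: [0.002, 0.674, 0.739, 0.0]
force: [-3.4, 0.4, 9.7]
grip_width: 0.728
grip_force: 30.2
```

Emit:
{"api": "drive_tool", "payload": {
  "commands": "0 0 0.2 0 0 0 45;0 0 0.3 0 0 0 45;0 0 0.3 0 0 0 45;-0.261 -0.165 0 0 0 0 45;-0.261 -0.165 0 0 0 0 45;-0.261 -0.165 0 0 0 0 45;-0.261 -0.165 0 0 0 0 45;-0.261 -0.165 0 0 0 0 45;-0.261 -0.165 0 0 0 0 45;-0.261 -0.165 0 0 0 0 45;0 0 0 0 0 0 45;0 0 0 0 0 0 45"
}}

```text
time_s: 10.13
eef_pos: [424.6, -233.5, 104.6]
ee_rot: [0.001, 0.675, 0.738, 0.0]
force: [0.9, 0.8, -0.4]
grip_width: 0.729
grip_force: 32.9
```

```bash
python3 - <<'E'
from h import *
s=sense();p=capture('wrist'); cv2.imwrite('pics/w5.png',p['pixels']); print(s['eef_pos'],s['ee_rot'],s['grip_width'],s['grip_force'])
E
```

```text
[ 424.5987816  -233.50015822  104.64935488] [1.20052888e-03 6.74991422e-01 7.37824599e-01 2.37386472e-05] 0.7285069327030537 32.925265721441974
```

View pics/w5.png

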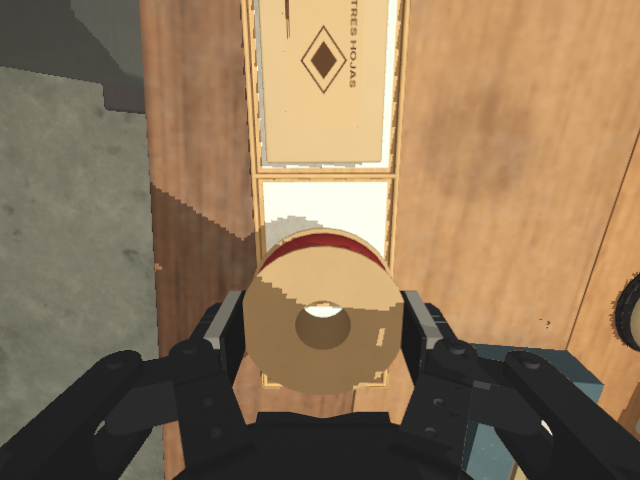

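The spool is held centrally between the pads (hole at (323,325)). The box sits flat inside the long bay, and the square bay is right below.

Emit:
{"api": "drive_tool", "payload": {
  "commands": "0.012 0.007 -0.3 0 0 0 45;0 0 -0.25 0 0 0 45;0 0 -0.1 0 0 0 45;0 0 -0.06 0 0 0 45;0 0 -0.03 0 0 0 45;0 0 -0.02 0 0 0 45;0 0 0 0 0 0 45;0 0 0 0 0 0 45"
}}

```text
time_s: 10.85
eef_pos: [426.7, -231.7, 29.2]
ee_rot: [0.0, 0.674, 0.739, 0.0]
force: [-4.9, 5.5, 13.3]
grip_width: 0.732
grip_force: 34.3
```

Emit:
{"api": "drive_tool", "payload": {
  "commands": "0 0 0 0 0 0 92;0 0 0 0 0 0 92;0 0 0 0 0 0 92;0 0 0.3 0 0 0 100;0 0 0.35 0 0 0 100;0 0 0.35 0 0 0 100;0 0.1 0.35 0 0 0 100;0.08 0.38 0.1 0 0 0 100;0.08 0.4 0.1 0 0 0 100;0.08 0.4 0.1 0 0 0 100;0.08 0.4 0 0 0 0 100;0.08 0.4 0 0 0 0 100;0.08 0.4 0 0 0 0 100;0.08 0.4 0 0 0 0 100;0.08 0.4 0 0 0 0 100;0.08 0.4 0 0 0 0 100;0.08 0.4 0 0 0 0 100;0.08 0.4 0 0 0 0 100;0.08 0.4 0 0 0 0 100;0.08 0.4 0 0 0 0 100"
}}

```text
time_s: 12.52
eef_pos: [530.0, 297.8, 192.5]
ee_rot: [0.0, 0.674, 0.739, 0.0]
force: [0.7, -0.4, 0.1]
grip_width: 1.002
grip_force: 0.0
```

Emit:
{"api": "drive_tool", "payload": {
  "commands": "0.08 0.4 0 0 0 0 100;0.08 0.2 0 0 0 0 100;0 0 0 0 0 0 100;0 0 0 0 0 0 100"
}}

```text
time_s: 12.85
eef_pos: [545.8, 356.2, 191.6]
ee_rot: [-0.0, 0.674, 0.739, -0.0]
force: [0.1, -0.5, -0.4]
grip_width: 0.999
grip_force: 0.0
```

```bash
python3 - <<'E'
from h import *
s,p=look('wrist',['wood_stamp_mid','bonbon_mid','round_tin_mid','tasting_tray']); print(s['eef_pos'],s['ee_rot'])
s2,t=look('top',['spool_mid','flat_box_mid'])
a=p['pixels']; b=cv2.resize(t['pixels'][250:320,370:510],(560,280),interpolation=cv2.INTER_CUBIC)
c=np.zeros((600,800,3),np.uint8); c[:480,:640]=a; cv2.imwrite('pics/w6.png',a); cv2.imwrite('pics/t6.png',b)
E
```

```text
wrist wood_stamp_mid 0.89 [335. 210.] [553.1 364.9]
wrist bonbon_mid 0.82 [327. 323.] [558.7 247.5]
wrist tasting_tray 0.83 [218. 317.] [451.3 238.8]
[545.81080129 356.23050732 191.64062206] [-2.30647340e-05  6.73522704e-01  7.39166477e-01 -2.92998932e-04]
top spool_mid 0.76 [455. 283.] [ 425.3 -239.2]
top flat_box_mid 0.77 [409. 284.] [ 421.9 -131.4]
top flat_box_mid 0.31 [456. 280.] [ 430.9 -242.1]
```

View pics/w6.png

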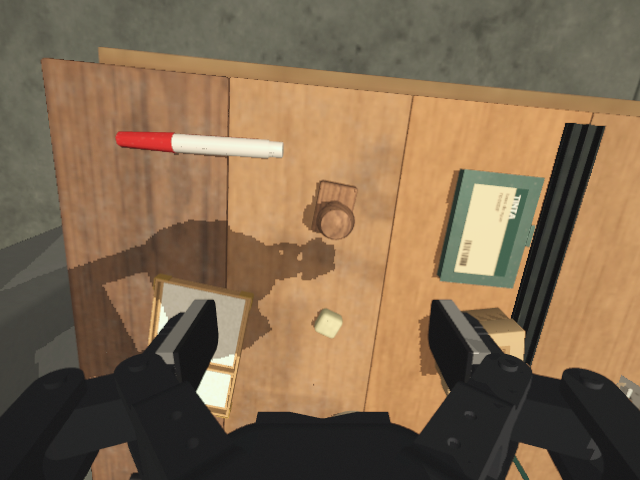

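View pics/t6.png

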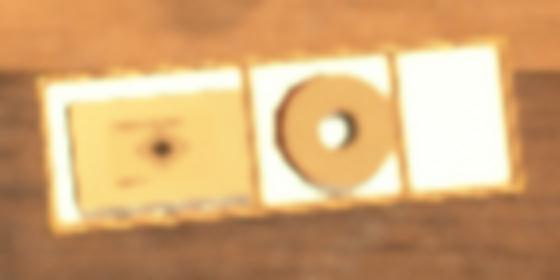

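The wrist view shows the stamp knob at (336,219), its base turned slightly, with the bonbon at (328,323). The top crop shows the box and spool inside their bays.

Emit:
{"api": "drive_tool", "payload": {
  "commands": "0.04 0.04 -0.2 0 0 -0.1 100;0.04 0.04 -0.2 0 0 -0.1 100;0 0 -0.3 0 0 0 100;0 0 -0.3 0 0 0 100;0 0 -0.3 0 0 0 100;0 0 -0.12 0 0 0 100;0 0 0 0 0 0 100;0 0 0 0 0 0 100;0 0 0 0 0 0 20;0 0 0 0 0 0 20;0 0 0 0 0 0 20;0 0 0 0 0 0 20;0 0 0 0 0 0 20;0 0 0 0 0 0 20;0 0 0 0 0 0 20;0 0 0 0 0 0 20;0 0 0 0 0 0 20",
  "force": 40
}}

```text
time_s: 14.67
eef_pos: [554.5, 363.7, 51.0]
ee_rot: [0.0, 0.73, 0.683, 0.001]
force: [-0.1, 0.1, 5.4]
grip_width: 0.296
grip_force: 39.0
```

Emit:
{"api": "drive_tool", "payload": {
  "commands": "0 0 0.2 0 0 0 20;0 0 0.35 0 0 0 20;0 0 0.35 0 0 0 20;-0.12 -0.38 0 0 0 0.02 20;-0.12 -0.38 0 0 0 0.02 20;-0.12 -0.38 0 0 0 0.02 20;-0.12 -0.38 0 0 0 0.02 20;-0.12 -0.38 0 0 0 0.02 20;-0.12 -0.38 0 0 0 0.02 20;-0.12 -0.38 0 0 0 0.02 20;-0.12 -0.38 0 0 0 0.02 20;-0.12 -0.38 0 0 0 0.02 20;-0.13 -0.38 0 0 0 0.02 20;0 -0.4 0 0 0 0 20;0 -0.4 0 0 0 0 20;0 -0.4 0 0 0 0 20;0 -0.4 0 0 0 0 20;0 -0.4 0 0 0 0 20;0 -0.4 0 0 0 0 20"
}}

```text
time_s: 16.25
eef_pos: [432.4, -258.4, 140.0]
ee_rot: [-0.0, 0.674, 0.739, 0.0]
force: [0.7, 0.1, -0.4]
grip_width: 0.296
grip_force: 39.4
```

Emit:
{"api": "drive_tool", "payload": {
  "commands": "0 -0.4 0 0 0 0 20;0 -0.1 0 0 0 0 20;0 0 0 0 0 0 20;0 0 0 0 0 0 20;0 0 0 0 0 0 20"
}}

```text
time_s: 16.67
eef_pos: [433.1, -305.0, 140.0]
ee_rot: [-0.001, 0.674, 0.739, 0.0]
force: [0.1, 0.5, -0.5]
grip_width: 0.299
grip_force: 39.4
```

```bash
python3 - <<'E'
from h import *
s=sense();p=capture('wrist'); cv2.imwrite('pics/w7.png',p['pixels']); print(s['eef_pos'],s['ee_rot'],s['grip_width'],s['grip_force'])
E
```

```text
[ 433.05712807 -304.97118144  139.95117471] [-5.27044746e-04  6.73680624e-01  7.39022402e-01  1.68316062e-04] 0.2986960027821325 39.4197591394186
```

View pics/w7.png

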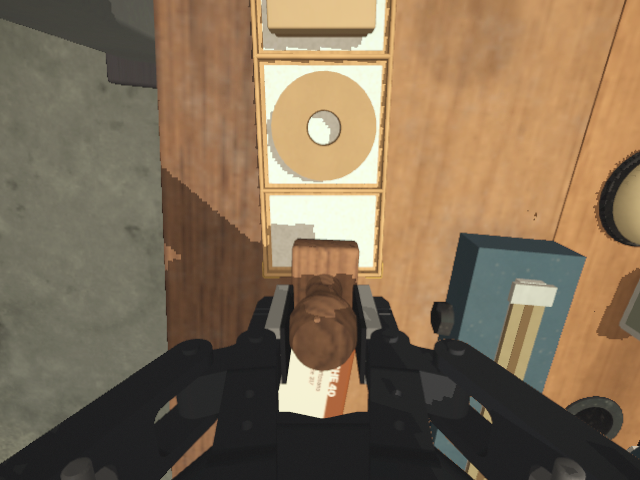

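The stamp is held upright and square, with its base at (325,260) over the narrow bay (rows 193–272). The spool is centred in the square bay, and the sealer to the right is clear.

Emit:
{"api": "drive_tool", "payload": {
  "commands": "0 -0.02 -0.3 0 0 0 20;0 0 -0.3 0 0 0 20;0 0 -0.15 0 0 0 20;0 0 -0.06 0 0 0 20;0 0 -0.03 0 0 0 20;0 0 0 0 0 0 20;0 0 0 0 0 0 20"
}}

```text
time_s: 17.3
eef_pos: [433.6, -308.6, 57.3]
ee_rot: [0.001, 0.674, 0.739, -0.0]
force: [-0.5, 0.1, 0.3]
grip_width: 0.298
grip_force: 39.4
```

Emit:
{"api": "drive_tool", "payload": {
  "commands": "0 0.01 -0.02 0 0 0 20;0 0 -0.02 0 0 0 20;0 0 0 0 0 0 20;0 0 0 0 0 0 20"
}}

```text
time_s: 17.63
eef_pos: [433.9, -308.0, 53.9]
ee_rot: [0.002, 0.674, 0.739, -0.0]
force: [0.1, 3.2, 9.5]
grip_width: 0.299
grip_force: 40.0
```

Emit:
{"api": "drive_tool", "payload": {
  "commands": "0 0 0 0 0 0 50;0 0 0 0 0 0 50;0 0 0 0 0 0 50;0 0 0 0 0 0 50;0 0 0.35 0 0 0 50;0 0 0.35 0 0 0 60;0 0 0.35 0 0 0 60;0 0.4 0.05 0 0 0 100;0 0.4 0 0 0 0 100;0 0.4 0 0 0 0 100;0.1 0.4 0 0 0 0 100;0.2 0.35 0 0 0 0 100;0.2 0.35 0 0 0 0 100;0.2 0.35 0 0 0 0 100;0.2 0.35 0 0 0 0 100;0.2 0.35 0 0 0 0 100;0.2 0.35 0 0 0 0 100;0.2 0.15 0 0 0 0 100;0.15 0.15 0 0 0 0 100;0 0 0 0 0 0 100"
}}

```text
time_s: 19.3
eef_pos: [599.5, 95.1, 161.5]
ee_rot: [-0.0, 0.673, 0.74, 0.0]
force: [0.5, 0.6, 0.0]
grip_width: 0.999
grip_force: 0.0
```

```bash
python3 - <<'E'
from h import *
s,p=look('wrist',['round_tin_mid']); print(s['eef_pos'],s['ee_rot'])
s2,t=look('top',['spool_mid','flat_box_mid','wood_stamp_mid'])
b=cv2.resize(t['pixels'][250:320,370:510],(320,160),interpolation=cv2.INTER_CUBIC)
a=p['pixels'].copy(); a[320:,:320]=b; cv2.imwrite('pics/w8.png',a)
E
```

```text
wrist round_tin_mid 0.81 [329. 211.] [601.3 106.5]
[599.47951056  95.13428285 161.50965691] [-2.76466215e-06  6.73095062e-01  7.39555899e-01  3.30573081e-04]
top spool_mid 0.77 [449. 283.] [ 425.1 -225.4]
top spool_mid 0.41 [249. 279.] [431.9 235.3]
top flat_box_mid 0.77 [408. 284.] [ 421.4 -129.5]
top wood_stamp_mid 0.62 [488. 280.] [ 430.7 -309.4]
```

View pics/w8.png

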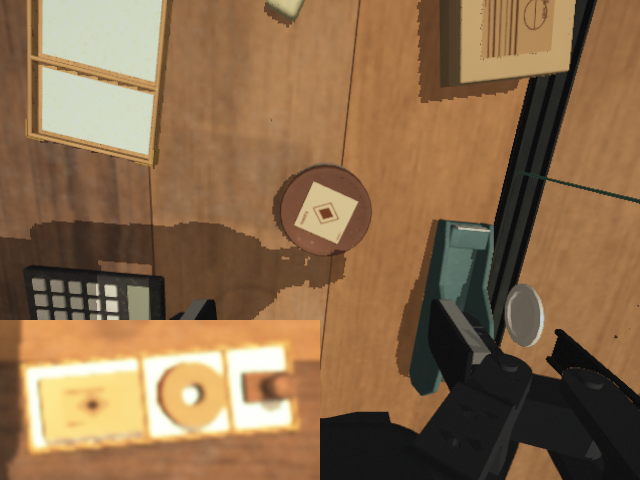

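The tin lid is at (326,210), so about (599,114). The inset top crop shows box, spool and stamp each in its bay.

Emit:
{"api": "drive_tool", "payload": {
  "commands": "0 0.187 -0.2 0 0 0 100;0 0 -0.3 0 0 0 100;0 0 -0.35 0 0 0 100;0 0 -0.35 0 0 0 100;0 0 -0.2 0 0 0 100;0 0 0 0 0 0 100;0 0 0 0 0 0 100;0 0 0 0 0 0 50;0 0 0 0 0 0 50;0 0 0 0 0 0 50;0 0 0 0 0 0 50;0 0 0 0 0 0 50;0 0 0 0 0 0 50",
  "force": 50
}}

```text
time_s: 20.68
eef_pos: [599.3, 111.1, 24.8]
ee_rot: [0.002, 0.674, 0.739, 0.001]
force: [-0.6, -0.2, 6.5]
grip_width: 0.74
grip_force: 54.3
```

Emit:
{"api": "drive_tool", "payload": {
  "commands": "0 0 0.2 0 0 0 50;0 0 0.35 0 0 0 50;0 0 0.35 0 0 0 50;-0.273 0.193 0 0 0 -0.05 50;-0.273 0.193 0 0 0 -0.05 50;-0.273 0.193 0 0 0 -0.05 50;-0.273 0.193 0 0 0 -0.05 50;-0.273 0.193 0 0 0 -0.05 50;-0.273 0.193 0 0 0 -0.05 50;0 0 0 0 0 0 50;0 0 0 0 0 0 50"
}}

```text
time_s: 21.6
eef_pos: [433.7, 227.9, 113.6]
ee_rot: [0.001, 0.755, 0.655, 0.001]
force: [0.8, -0.9, -1.2]
grip_width: 0.747
grip_force: 55.6
```

```bash
python3 - <<'E'
from h import *
s=sense();p=capture('wrist'); cv2.imwrite('pics/w9.png',p['pixels']); print(s['eef_pos'],s['ee_rot'],s['grip_width'],s['grip_force'])
E
```

```text
[433.74383437 227.90418371 113.56657487] [5.57642506e-04 7.55469321e-01 6.55182947e-01 1.04862499e-03] 0.7468388738867597 55.617268681526184
```

View pics/w9.png

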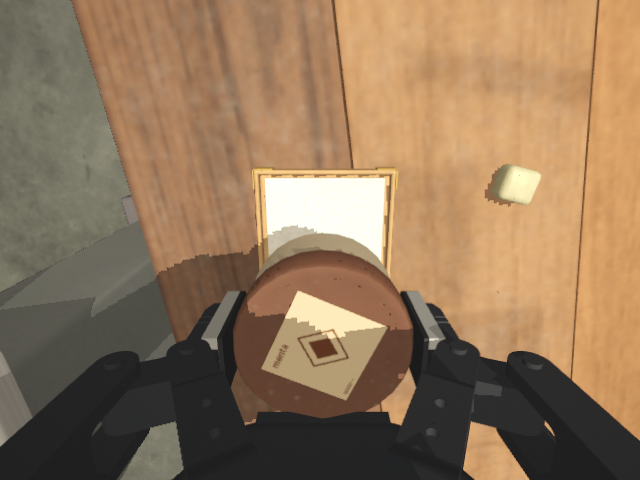

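Tray end wall runs from (253,169) to (398,169), square to the gripper. The tin is held upright with its lid at about (324,332), and the bonbon is at (520,185).

Emit:
{"api": "drive_tool", "payload": {
  "commands": "0.012 -0.01 -0.3 0 0 0 50;0 0 -0.3 0 0 0 50;0 0 -0.15 0 0 0 50;0 0 -0.06 0 0 0 50;0 0 -0.03 0 0 0 50;0 0 -0.02 0 0 0 50;0 0 0 0 0 0 50;0 0 0 0 0 0 50"
}}

```text
time_s: 22.32
eef_pos: [436.6, 225.9, 27.8]
ee_rot: [0.001, 0.756, 0.654, 0.001]
force: [-2.1, -2.8, 6.4]
grip_width: 0.742
grip_force: 56.0
```

Emit:
{"api": "drive_tool", "payload": {
  "commands": "0 0 0 0 0 0 92;0 0 0 0 0 0 92;0 0 0 0 0 0 92;0 0 0.3 0 0 0 100;0 0 0.35 0 0 0 100;0 0 0.35 0 0 0 100;0.31 0.05 0 0 0 0 100;0.31 0.05 0 0 0 0 100;0.31 0.05 0 0 0 0 100;0.31 0.05 0 0 0 0 100;0 0 0 0 0 0 60;0 0 0 0 0 0 60;0 0 0 0 0 0 60"
}}

```text
time_s: 23.4
eef_pos: [558.8, 246.0, 125.9]
ee_rot: [-0.0, 0.756, 0.654, -0.0]
force: [-0.6, -0.7, 0.8]
grip_width: 0.612
grip_force: 0.0
```

```bash
python3 - <<'E'
from h import *
s,p=look('wrist',['bonbon_mid','round_tin_mid','tasting_tray']); cv2.imwrite('pics/w10.png',p['pixels']); print(s['eef_pos'],s['ee_rot'])
E
```

```text
wrist bonbon_mid 0.82 [321. 233.] [556.1 247.2]
wrist round_tin_mid 0.96 [155. 295.] [434.2 222.5]
wrist tasting_tray 0.96 [176. 240.] [450.1 254.2]
[558.78330104 246.0177078  125.87832777] [-2.68339190e-04  7.56187183e-01  6.54355174e-01 -4.22970685e-04]
```

View pics/w10.png

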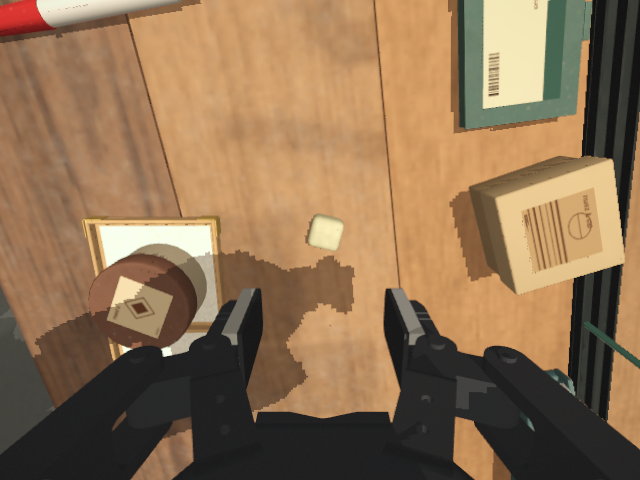

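The bonbon is at (326,232), turned a little. The tin stands in the larger bay, near the divider side.

```bash
python3 - <<'E'
from h import *
s=sense();p=capture('wrist');im=p['pixels'][195:270,285:365]
g=cv2.cvtColor(im,cv2.COLOR_BGR2HSV); print(g[37,41],g[5,5])
m=(im[...,0].astype(int)>im[...,2]*0.62).astype(np.uint8)
n,l,st,c=cv2.connectedComponentsWithStats(m); i=l[37,41]; print(st[i],c[i])
ys,xs=np.nonzero(l==i); W=np.float32([world(p,(x+285,y+195),14,s)[:2] for x,y in zip(xs,ys)])
print(cv2.minAreaRect(W),W.mean(0))
cv2.imwrite('pics/b.png',cv2.resize(np.hstack([im,cv2.merge([m*255]*3)]),None,fx=4,fy=4))
# tin lid and tray corners
for q,z in(((144,301),40),((82,219),10),((220,217),10),((220,322),10),((153,258),0)): print(q,world(p,q,z,s)[:2])
E
```

```text
[ 24  65 250] [ 15 116 211]
[ 23  19  36  37 993] [40.34239678 36.95770393]
((559.6356201171875, 249.00634765625), (23.104698181152344, 21.908126831054688), 66.96150207519531) [559.6517  249.09843]
(144, 301) [437.59195125 227.42395846]
(82, 219) [395.09950216 281.08940987]
(220, 217) [489.16024406 268.98873341]
(220, 322) [470.67480177 188.9717828 ]
(153, 258) [429.63672064 243.25402085]
```

View pics/b.png

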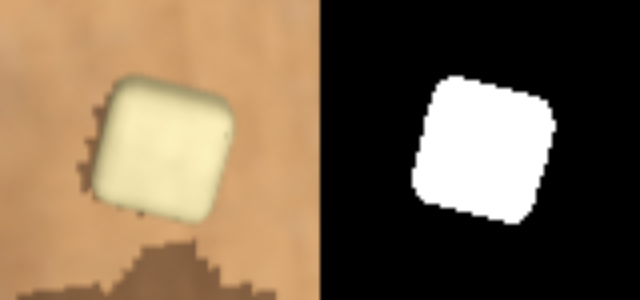

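Emit:
{"api": "drive_tool", "payload": {
  "commands": "0.005 0.015 -0.2 0 0 -0.11 60;0.003 0.015 -0.25 0 0 -0.11 60;0 0 -0.3 0 0 -0.11 60;0 0 -0.2 0 0 0 60;0 0 -0.08 0 0 0 60;0 0 0 0 0 0 60;0 0 0 0 0 0 60;0 0 0 0 0 0 60"
}}

```text
time_s: 24.32
eef_pos: [561.1, 249.3, 24.9]
ee_rot: [0.0, 0.834, 0.551, 0.001]
force: [0.3, -0.4, 0.2]
grip_width: 0.6
grip_force: 0.0
```

Emit:
{"api": "drive_tool", "payload": {
  "commands": "-0.012 0 -0.06 0 0 0 60;0 0 0 0 0 0 60;0 0 0 0 0 0 15;0 0 0 0 0 0 15;0 0 0 0 0 0 15;0 0 0 0 0 0 15;0 0 0 0 0 0 15;0 0 0 0 0 0 15;0 0 0 0 0 0 15;0 0 0 0 0 0 15",
  "force": 20
}}

```text
time_s: 25.15
eef_pos: [559.3, 249.1, 17.5]
ee_rot: [0.0, 0.834, 0.551, 0.0]
force: [-0.1, -0.7, 5.0]
grip_width: 0.25
grip_force: 22.5
```

Emit:
{"api": "drive_tool", "payload": {
  "commands": "0 0 0.2 0 0 0 15;0 0 0.35 0 0 0 15;0 0 0.35 0 0 0 15;-0.267 -0.174 0 0 0 0.066 15;-0.267 -0.174 0 0 0 0.066 15;-0.267 -0.174 0 0 0 0.066 15;-0.267 -0.174 0 0 0 0.066 15;-0.267 -0.174 0 0 0 0.066 15;0 0 0 0 0 0 15;0 0 0 0 0 0 15;0 0 0 0 0 0 15"
}}

```text
time_s: 26.07
eef_pos: [426.2, 162.1, 107.3]
ee_rot: [0.0, 0.756, 0.654, 0.0]
force: [0.5, -0.3, -0.4]
grip_width: 0.245
grip_force: 21.8
```

```bash
python3 - <<'E'
from h import *
s=sense();p=capture('wrist'); cv2.imwrite('pics/w11.png',p['pixels']); print(s['eef_pos'],s['ee_rot'],s['grip_width'],s['grip_force'])
E
```

```text
[426.19752661 162.14771871 107.33565984] [2.61620944e-04 7.56462447e-01 6.54036943e-01 4.18720283e-04] 0.24499938115548897 21.82109445333481
```

View pics/w11.png

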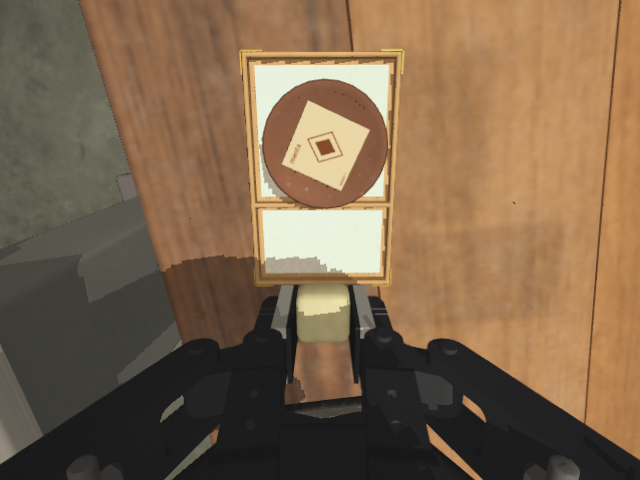

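Bonbon is held between the pads at (323,313), and the narrow bay lies at rows 208–277 ahead. The tin is flat and near centre in its bay.

Emit:
{"api": "drive_tool", "payload": {
  "commands": "0 0.01 -0.3 0 0 0 15;0 0 -0.3 0 0 0 15;0 0 -0.15 0 0 0 15;0 0 -0.06 0 0 0 15;0 0 -0.03 0 0 0 15;0 0 0 0 0 0 15;0 0 0 0 0 0 15"
}}

```text
time_s: 26.7
eef_pos: [426.3, 163.2, 23.9]
ee_rot: [0.0, 0.756, 0.654, 0.001]
force: [-0.3, -0.2, -0.8]
grip_width: 0.252
grip_force: 21.8
```

Emit:
{"api": "drive_tool", "payload": {
  "commands": "0 0 -0.02 0 0 0 15;0 0 -0.013 0 0 0 15;0 0 0 0 0 0 15;0 0 0 0 0 0 15"
}}

```text
time_s: 27.03
eef_pos: [426.1, 163.1, 20.5]
ee_rot: [0.0, 0.756, 0.654, 0.001]
force: [0.4, 0.0, 5.9]
grip_width: 0.251
grip_force: 22.5
```

Emit:
{"api": "drive_tool", "payload": {
  "commands": "0 0 0 0 0 0 40;0 0 0 0 0 0 40;0 0 0 0 0 0 40;0 0 0 0 0 0 40;0 0 0.15 0 0 0 40;0 0 0.35 0 0 0 40;0 0 0.35 0 0 0 40;0 0 0.35 0 0 0 40;0 -0.35 0.1 0 0 0 40;0 -0.35 0.1 0 0 0 40;0 0 0 0 0 0 40;0 0 0 0 0 0 40"
}}

```text
time_s: 28.03
eef_pos: [425.7, 92.0, 160.2]
ee_rot: [0.0, 0.757, 0.653, 0.0]
force: [-0.5, 0.3, -1.1]
grip_width: 0.401
grip_force: 0.0
```

```bash
python3 - <<'E'
from h import *
s=sense();p=capture('wrist');t=capture('top')
b=cv2.resize(t['pixels'][250:320,370:510],(320,160),interpolation=cv2.INTER_CUBIC)
a=p['pixels'].copy(); a[320:,:320]=b; cv2.imwrite('pics/w12.png',a); print(s['eef_pos'])
E
```

```text
[425.73033966  92.03142409 160.21557265]
```

View pics/w12.png

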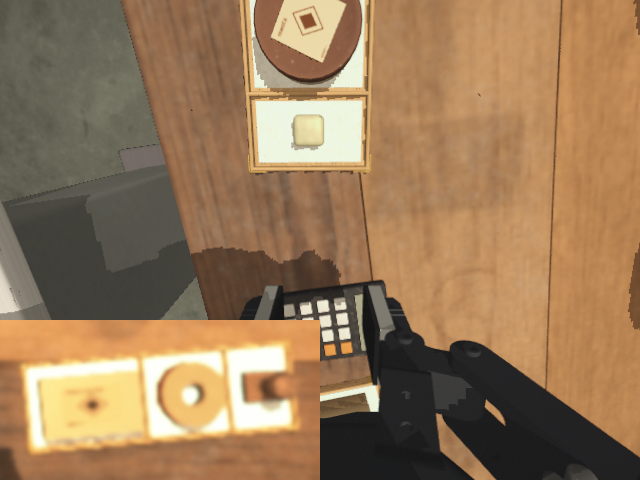

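The bonbon lies flat in the narrow bay at (308,130), the tin stands in the larger bay, and the wrapping kit is complete in the inset crop.

```bash
python3 -c "
from rig import finish_job
print(finish_job())"
```

```text
the job is handed in; nothing more can be done
None
```

I packed both gift kits in the order asked and handed the job in at about 28 s; the last pictures show all five things in their own bays, though no verdict came back.

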